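# Locate a ukulele bridge with two locating pins

## Task

Pin the loose black bridge in its right place on the ukulele top: take the two brass-headed locating pins out of their wooden block and push each one fully home, upright, through one of the bridge's two end holes and into the matching hole drilled in the top underneath. The bridge has slid a little sideways off its place and hides the drilled holes, so put a pin through it and slide it about on the top under light pressure until the pin drops in, then swing the bridge round that pin until the second drops in too. Keep the bridge down flat on the top all the while, press only lightly because the spruce dents, and leave the brass weight and the little glue bottle where they stand.

Things in the scene. Friction and masses are not known exactly. Their poses are not given: they have to be found in the camera images.
- ukulele: small neckless ukulele body, pale flat level top up, 230 mm long, 162 mm wide, on a board 15 mm wider all round with low pegs, all fixed to the bench. Origin on the bench under its middle, x from the tail to the neck end, z up; top at z = 70 mm, 53 mm sound hole at x = +35 mm. The soft top dents, a failure, if anything pushes the body with more than 25 N, down or sideways
- bridge: loose black bridge, 28 mm (x) by 111 mm (y) by 10 mm thick, 30 to 65 g, flat on the top across the lower bout, its x axis along the ukulele's within 0.02 rad; origin at the centre of its underside. Slides easily; may be slid and turned, not lifted off, tipped or moved over 30 mm. A bone saddle (46 mm long, at x = +5.5 mm, between the holes) stands 3.5 mm above it
- hole_p (a point): centre of the bridge's hole at y = +32 mm, at the underside: upright, round, 9.2 mm wide, right through. The hole drilled in the top for it is hidden below: also 9.2 mm wide, 12 mm deep into a free cavity, not measured: at the start its centre is 4 to 14 mm from this point towards the ukulele's -y side and within 7 mm either way along the ukulele's x
- hole_n (a point): the same at y = -32 mm. The two drilled holes are also 64 mm apart, on a line that is within 0.06 rad of the ukulele's y axis; they were drilled by hand and lie a little differently on every body. Once a pin is down in one drilled hole the bridge turns about it
- pin_a: locating pin, 40 g: steel shank 8 mm thick, 22 mm long, its end chamfered to 6.4 mm over 2 mm, then a brass head 14 mm thick and 34 mm tall to grip. Origin at the centre of the shank's tip, z up: shoulder at z = 22 mm, top of the head at 56 mm. Stands upright in its block at the start. When home its shoulder rests on the bridge, its tip 12 mm below the ukulele's top
- pin_b: the other locating pin, the same in all respects; either pin may go in either hole
- pin_stand: wooden block 40 mm (x) by 84 mm (y) by 34 mm tall, fixed to the bench, with two holes of 9.2 mm, 27 mm deep, at y = +22 mm (pin_a) and y = -22 mm (pin_b), in which the pins stand down to their shoulders; origin at the centre of its underside. Stands right or left of the ukulele
- brass_weight: brass gluing weight with a knob, 40 mm wide, 56 mm tall, origin at the centre of its underside; loose, stands on the other side of the ukulele; leave it alone
- ca_bottle: small white glue bottle with a blue nozzle, 40 x 32 mm, 109 mm tall, origin at the centre of its underside; loose, stands at the right; leave it alone

How it is judged:
By the outcome, as a careful person would: the job done as asked, in the order asked, and still so for the second after the job is handed in, with the robot touching nothing.
It also fails if it takes over 64 s, if anything falls off the work surface, if the arm or the gripper's body presses on something with over 40 N, if the wrist force passes 120 N, or if a joint passes its speed limit or range.

## Robot

A 7-joint arm with a two-finger parallel gripper is mounted at the origin on a cart in front of the work surface, level with it; the furniture and walls round the work are solid. World frame = base frame: x ahead of the robot, y to its left, z up, the work surface at z = 0. Lengths are in m, angles in rad, forces in N, time in s.
With the tool pointing down it reaches from about 0.425 to 0.925 m from the base axis. Payload 6.8 kg.
Tool frame: the origin (TCP) lies on the centre line of the jaws, within the pads' length; the fingertips stand ahead of it and the grasp point (between the pads) lies 11 mm behind it (r.tcp_to_tips is the z of the fingertips in the tool frame, in m); z points along the fingers, y is the line along which they close (so a half turn about z gives the same grasp; the last joint's range is limited). The gripper opens to 85 mm and grips with 20 to 120 N. Pads are 22 mm wide; open, the fingers measure 114 mm over their backs; the gripper's body (76 mm by 85 mm) begins 54 mm behind the grasp point. The pads swing forward as they close: fully open they stand 13 mm farther back than shut.
Start: joints at [-1.432, 0.477, 0.022, 1.555, -0.011, 1.109, -0.083], TCP at [0.165, 0.655, 0.215] pointing down, gripper open.
Joint ranges: [-2.96, 2.96], [-0.34, 2.1], [-1.41, 1.46], [0.24, 2.44], [-1.37, 4.51], [0.17, 1.92], [-2.96, 2.96]. Speed limits (rad/s): [2.39, 2.39, 3.14, 3.14, 3.14, 3.14, 3.14].

## Interface

Orientations are given as a rotation vector (axis times angle).
In Python, from bench import r, optics gives the robot as it stands.
- The arm moves only by the shell command python3 -m creep 'ROWS' [FORCE]. ROWS is a JSON object whose one key "rows" holds a list of rows, each a list of 7 numbers: the shift along the tool's x, y, z in units of 25 mm (1.0 is 25 mm), then the turn, a rotation vector about the tool's x, y, z in units of 8 degrees (1.0 is 8 degrees), then the finger opening in mm, from 0 to 85.4. A call has 1 to 10 rows; each row is the pose to reach, as a shift and turn from the pose commanded when the call began, along the tool's axes at that moment; what a row does not reach only later rows make up. A row lasts 1/8 s, in which the tool goes at most 62.5 mm and 10.7 degrees, less where a joint would pass 70% of its speed; a pose out of reach is approached as far as the arm can. A call with a gripper value outside its range is refused whole. The fingers move at their own pace and stop on an object; FORCE is the grip in N (left out, the last holds). Time passes only in rows, so rows that repeat a pose let the fingers close. It gives the time, the measured TCP pose, the force, the opening and the grip force at its end, in the units of the state.
- r.get_obs(): the state, without advancing time (a new reading comes with each control period).
- optics.grab_frame(name): name is "side" or "top" or "wrist"; returns a dict with "color" (400x640x3 uint8, blue, green, red), "K" (3x3 intrinsics, pixels), "R" (3x3) and "t" (3): a world point X has camera coordinates R X + t. Camera axes: x right, y down, z forward; pixel columns grow to the right and rows downward; lengths in m; the calibration is good to about 2 mm. The wrist camera is an equidistant fisheye: a pixel r from the principal point sees the ray r / f radians off the axis. A picture is of the moment at which its call begins. There is no depth.
- r.hand_in(): hands the job in; it is judged then, once.
The state is a dict: "clock": time; "joints": joint angles; "qvel": joint speeds; "tau": joint torques, N m; "tcp_pos": TCP position; "orientation": TCP orientation; "contact_force": force on the tool from outside, world axes, zero at the start; "moment": the same for the moment, N m; "grip_width": finger opening in m; "gripper_force": force on a finger pad.
Only numpy, scipy, OpenCV 4.12 (cv2) and the standard library are available. Lean on these libraries where they do the work, as an engineer would, in place of code of your own. Each camera call takes 0.05 s, during which the arm holds its last target. There are 200 camera calls.

## Working session

There is one attempt and no reset: what is moved stays moved. The work goes in short steps, Python scripts to look and compute and a shell command to move; the robot and the scene stay as the last step left them, time stands still between calls to the robot, and variables do not carry over. Pictures are saved under pics/ and viewed, at most 10 in all, crops included, and the job is handed in when it is done.

```bash
ls; mkdir -p pics; python3 - <<'E'
from bench import r, optics
import cv2,pickle,numpy as np
o=r.get_obs(); print({k:np.round(v,3) for k,v in o.items()}, r.tcp_to_tips)
f={n:optics.grab_frame(n) for n in("side","top","wrist")}
pickle.dump(f,open("f0.pkl","wb"))
for n in f: print(n,np.round(f[n]["K"],1).tolist(),np.round(f[n]["R"],3).tolist(),np.round(f[n]["t"],3)); cv2.imwrite(f"pics/0{n}.png",f[n]["color"])
E
```

```text
pics
{'clock': np.float64(0.0), 'joints': array([-1.432,  0.478,  0.022,  1.556, -0.012,  1.109, -0.083]), 'qvel': array([-0.001,  0.   , -0.   ,  0.   ,  0.001,  0.001,  0.   ]), 'tau': array([ 2.0000e-03, -5.9644e+01,  1.6080e+00, -2.8118e+01,  1.2000e-02,
        9.0000e-03,  0.0000e+00]), 'tcp_pos': array([0.165, 0.654, 0.214]), 'orientation': array([-3.870e-01, -3.118e+00,  3.000e-03]), 'contact_force': array([-0.152,  0.316, -0.564]), 'moment': array([0.011, 0.016, 0.022]), 'gripper_force': np.float64(0.0), 'grip_width': np.float64(0.086)} 0.008
side [[447.7, 0.0, 314.9], [0.0, 447.7, 194.4], [0.0, 0.0, 1.0]] [[0.942, -0.335, 0.011], [-0.171, -0.508, -0.844], [0.288, 0.794, -0.536]] [-0.538  0.145  0.925]
top [[428.8, 0.0, 315.9], [0.0, 428.8, 206.2], [0.0, 0.0, 1.0]] [[-0.005, -0.999, -0.034], [-0.993, 0.008, -0.118], [0.118, 0.033, -0.992]] [-0.043  0.546  1.156]
wrist [[309.7, 0.0, 318.4], [0.0, 309.7, 194.8], [0.0, 0.0, 1.0]] [[0.245, 0.97, -0.003], [0.926, -0.233, 0.296], [0.286, -0.075, -0.955]] [-0.674 -0.039  0.382]
```

View pics/0top.png

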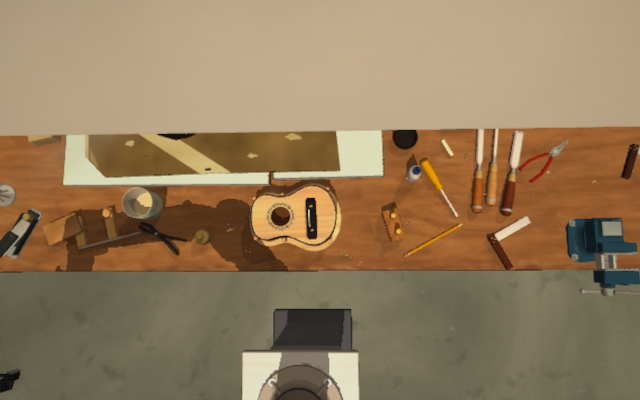

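View pics/0side.png

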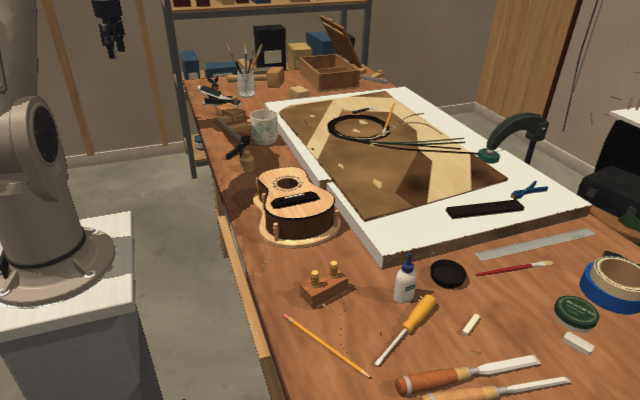

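The top view shows the ukulele at about (295,217), its black bridge at (311,218), the pin block at (392,222) with brass heads, the bottle at (414,173) and the weight at (202,237). The side view shows the pins at (315,277) and (334,267).

```bash
cat > h.py <<'E'
import numpy as np,cv2,pickle
from scipy.spatial.transform import Rotation as Ro
from bench import r,optics
def ray(f,uv,fish=False):
    K,R,t=f["K"],np.array(f["R"]),np.array(f["t"])
    x=(uv[0]-K[0][2])/K[0][0]; y=(uv[1]-K[1][2])/K[1][1]
    if fish:
        a=np.hypot(x,y); d=np.array([np.sin(a)*x/a,np.sin(a)*y/a,np.cos(a)])
    else: d=np.array([x,y,1.])
    d=R.T@d; return -R.T@t,d/np.linalg.norm(d)
def onz(f,uv,z,fish=False):
    c,d=ray(f,uv,fish); return c+d*(z-c[2])/d[2]
def proj(f,X,fish=False):
    K=f["K"]; c=np.array(f["R"])@np.array(X)+f["t"]
    if fish:
        q=np.hypot(c[0],c[1]); a=np.arctan2(q,c[2]); m=c[:2]/q*a
    else: m=c[:2]/c[2]
    return m*K[0][0]+[K[0][2],K[1][2]]
def go(P,yaxis=None):
    "units for a move to TCP P (tool down), with jaw line along world dir yaxis"
    o=r.get_obs(); R=Ro.from_rotvec(o["orientation"]); 
    s=R.inv().apply(np.array(P)-o["tcp_pos"])/.025
    M=R.as_matrix(); y=M[:,1].copy() if yaxis is None else np.array([*yaxis,0.][:3]); y[2]=0;y/=np.linalg.norm(y)
    if y@M[:,1]<0:y=-y
    z=np.array([0,0,-1.]); T=np.c_[np.cross(y,z),y,z]
    w=(R.inv()*Ro.from_matrix(T)).as_rotvec()
    print("clock %.2f tcp"%o["clock"],np.round(o["tcp_pos"],4),"F",np.round(o["contact_force"],1),"w",round(o["grip_width"]*1e3,1),"joint7",round(o["joints"][6],2))
    print("shift",np.round(s,2),"turn",np.round(np.degrees(w)/8,2))
E
python3 - <<'E'
from h import *
f=pickle.load(open("f0.pkl","rb"))
t=f["top"]["color"];s=f["side"]["color"]
a=cv2.resize(t[175:260,240:430],None,fx=4,fy=4,interpolation=cv2.INTER_CUBIC)
b=cv2.resize(s[160:310,240:430],None,fx=1.7,fy=1.7,interpolation=cv2.INTER_CUBIC)
b=cv2.copyMakeBorder(b,0,0,0,a.shape[1]-b.shape[1],cv2.BORDER_CONSTANT)
cv2.imwrite("pics/1.png",np.vstack([a,b])[:600])
for n,p in(("top",(393,213)),("top",(397,232)),("top",(393,222)),("top",(311,218)),("top",(281,216)),("top",(414,173)),("top",(202,237))):
    print(p,np.round(onz(f[n],p,.06),3))
for n,x0,y0,x1,y1 in(("top",380,200,405,245),("side",300,255,350,290)):
    im=f[n]["color"][y0:y1,x0:x1]; h=cv2.cvtColor(im,cv2.COLOR_BGR2HSV)
    m=cv2.inRange(h,(18,120,130),(32,255,255)); k,l,st,c=cv2.connectedComponentsWithStats(m)
    for i in range(1,k):
        if st[i,4]>3: print(n,st[i]+[x0,y0,0,0,0],np.round(c[i]+[x0,y0],1))
o=r.get_obs(); print(np.round(Ro.from_rotvec(o["orientation"]).as_matrix(),3).tolist())
c=f["wrist"];R=np.array(c["R"]);print("wristcam pos",np.round(-R.T@c["t"],3))
E
```

```text
(393, 213) [ 0.522 -0.255  0.06 ]
(397, 232) [ 0.471 -0.264  0.06 ]
(393, 222) [ 0.498 -0.254  0.06 ]
(311, 218) [ 0.51  -0.034  0.06 ]
(281, 216) [0.516 0.047 0.06 ]
(414, 173) [ 0.63  -0.314  0.06 ]
(202, 237) [0.461 0.261 0.06 ]
top [391 213   5   6  24] [392.8 215.1]
top [396 228   5   6  24] [397.8 230.9]
side [331 261   6   6  29] [333.3 263.3]
side [312 270   6   5  25] [314.4 272.2]
[[-0.97, 0.244, -0.0], [0.244, 0.97, -0.001], [-0.0, -0.001, -1.0]]
wristcam pos [0.092 0.673 0.374]
```

View pics/1.png

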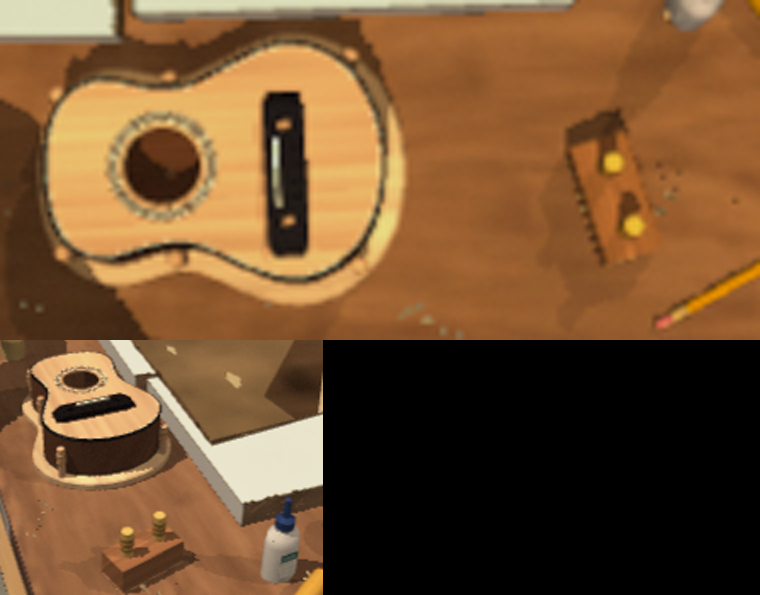

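The enlarged view shows the brass heads at (613,162) and (634,225), and the bridge with its holes at (283,125) and (288,221). The tail points right, which is world -y.

```bash
python3 - <<'E'
from h import *
f=pickle.load(open("f0.pkl","rb"))
for a,b in(((392.8,215.1),(333.3,263.3)),((397.8,230.9),(314.4,272.2))):
    c1,d1=ray(f["top"],a);c2,d2=ray(f["side"],b)
    s=np.linalg.lstsq(np.c_[d1,-d2],c2-c1,rcond=None)[0]; p,q=c1+s[0]*d1,c2+s[1]*d2
    print(np.round(p,4),np.round(q,4),np.round(onz(f["top"],a,.064),4))
for p in((283,125),(288,221)): print(np.round(onz(f["top"],(240+(p[0]+.5)/4-.5,175+(p[1]+.5)/4-.5),.078),4))
go((.46,-.034,.15),(0,1)); go((.40,.35,.215))
E
```

```text
[ 0.5158 -0.253   0.0663] [ 0.5163 -0.2531  0.0663] [ 0.516  -0.2533  0.064 ]
[ 0.4735 -0.265   0.0668] [ 0.4745 -0.2652  0.0669] [ 0.4737 -0.2654  0.064 ]
[ 0.541  -0.0337  0.078 ]
[ 0.4771 -0.0368  0.078 ]
clock 0.15 tcp [0.1648 0.6541 0.2141] F [0.4 0.4 0.2] w 85.3 joint7 -0.08
shift [-18.17 -23.8    2.6 ] turn [-0.01 -0.   -1.77]
clock 0.15 tcp [0.1648 0.6541 0.2141] F [0.4 0.4 0.2] w 85.3 joint7 -0.08
shift [-12.09  -9.5   -0.02] turn [-0.01  0.    0.  ]
```

```bash
python3 -m creep '{"rows":[[-12.1,-9.5,0,0,0,-0.8,60],[-12.1,-9.5,0,0,0,-1.77,60],[-12.1,-9.5,0,0,0,-1.77,60],[-12.1,-9.5,0,0,0,-1.77,60],[-12.1,-9.5,0,0,0,-1.77,60],[-12.1,-9.5,0,0,0,-1.77,60],[-18.2,-23.8,1.0,0,0,-1.77,60],[-18.2,-23.8,2.6,0,0,-1.77,60],[-18.2,-23.8,2.6,0,0,-1.77,60],[-18.2,-23.8,2.6,0,0,-1.77,60]]}' 60; python3 -c "
from h import *
go((.46,-.034,.15),(0,1))"
```

```text
clock: 1.4
tcp_pos: [0.4356, 0.1126, 0.1771]
orientation: [-0.001, 3.141, 0.001]
contact_force: [1.8, 0.3, -0.0]
grip_width: 0.0604
gripper_force: 0.0
clock 1.40 tcp [0.4356 0.1126 0.1771] F [ 1.8  0.3 -0. ] w 60.4 joint7 1.23
shift [-0.97 -5.87  1.08] turn [0. 0. 0.]
```

```bash
python3 -m creep '{"rows":[[-1,-5.9,1.08,0,0,0,60],[-1,-5.9,1.08,0,0,0,60],[-1,-5.9,1.08,0,0,0,60],[-1,-5.9,1.08,0,0,0,60],[-1,-5.9,1.08,0,0,0,60]]}'; python3 - <<'E'
from h import *
f=optics.grab_frame("wrist"); pickle.dump(f,open("f1.pkl","wb"))
for p in((.541,-.0337,.08),(.4771,-.0368,.08),(.509,-.035,.08)): print(np.round(proj(f,p,True),1))
cv2.imwrite("pics/2.png",f["color"])
E
```

```text
clock: 2.02
tcp_pos: [0.4606, -0.0318, 0.1503]
orientation: [0.002, -3.141, -0.001]
contact_force: [0.1, 1.0, 0.0]
grip_width: 0.0601
gripper_force: 0.0
[316.6 286.2]
[312.6 219.6]
[315.  254.8]
```

View pics/2.png

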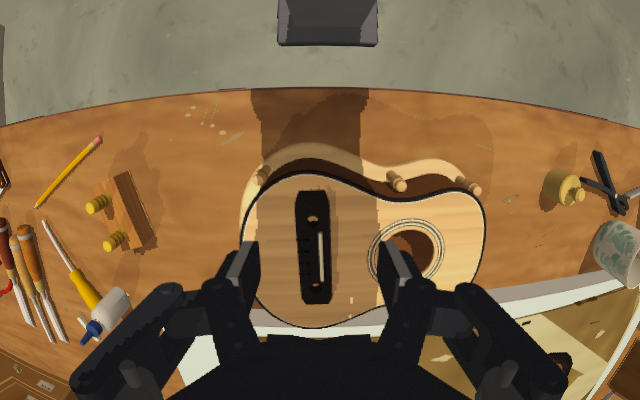

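The wrist view shows the bridge at (314,247) with its holes near (312,219) and (317,285), where I predicted them. The pins are at (95,203) and (112,242).

```bash
python3 - <<'E'
from h import *
f=pickle.load(open("f1.pkl","rb")); im=f["color"]
g=cv2.cvtColor(im,cv2.COLOR_BGR2HSV)
h=np.zeros(g.shape[:2],np.uint8); h[196:300,300:329]=255
m=cv2.inRange(g,(5,70,60),(25,255,255))&h
k,l,st,c=cv2.connectedComponentsWithStats(m)
for i in range(1,k):
    if 3<st[i,4]<120: print(st[i],np.round(c[i],1),np.round(onz(f,c[i],.074,True),4),np.round(onz(f,c[i],.08,True),4))
# saddle
m=cv2.inRange(im,(140,150,150),(255,255,255))&h
p=np.argwhere(m)[:,::-1].mean(0); print("saddle",p,np.round(onz(f,p,.0835,True),4))
# black bridge outline
b=(cv2.inRange(im,(0,0,0),(45,45,45)))[185:310,290:335]; p=np.argwhere(b)[:,::-1]+[290,185]
print(cv2.minAreaRect(p.astype(np.float32)))
go((.5162,-.2532,.12),(-.0121*1,.0423))
E
```

```text
[327 196   2   5   7] [327.7 197.6] [ 0.4605 -0.0247  0.074 ] [ 0.4586 -0.0249  0.08  ]
[307 216  11   6  50] [312.2 218.3] [ 0.4783 -0.0372  0.074 ] [ 0.4759 -0.0371  0.08  ]
[312 283   7   4  18] [315.1 284.3] [ 0.5429 -0.0351  0.074 ] [ 0.5389 -0.0351  0.08  ]
[300 284   3  16  25] [300.4 293.1] [ 0.553  -0.0487  0.074 ] [ 0.5487 -0.0483  0.08  ]
saddle [nan nan] [nan nan nan]
((313.6661682128906, 246.9907684326172), (113.32524871826172, 33.50389099121094), 86.8201675415039)
clock 2.08 tcp [ 0.4607 -0.0314  0.1504] F [ 0.8 -0.1 -0.1] w 60.0 joint7 1.61
shift [-2.2  -8.88  1.21] turn [ 0.    0.   -1.98]<stdin>:11: RuntimeWarning: Mean of empty slice.
  ret = um.true_divide(
```

```bash
python3 -m creep '{"rows":[[-2.2,-8.88,0.6,0,0,-0.7,50],[-2.2,-8.88,0.9,0,0,-1.5,50],[-2.2,-8.88,1.2,0,0,-1.98,50],[-2.2,-8.88,1.2,0,0,-1.98,50],[-2.2,-8.88,1.2,0,0,-1.98,50],[-2.2,-8.88,1.2,0,0,-1.98,50]]}' 60;  python3 - <<'E'
from h import *
go((.5162,-.2532,.047),(-.0121,.0423))
f=optics.grab_frame("wrist"); pickle.dump(f,open("f2.pkl","wb"))
for p in((.5162,-.2532,.068),(.474,-.2653,.068)):
    u=proj(f,p,True); print(np.round(u,1)); x,y=np.int32(u)
    x0,y0=x-25,y-20
    m=cv2.inRange(cv2.cvtColor(f["color"][y0:y0+40,x0:x0+50],cv2.COLOR_BGR2HSV),(18,110,90),(34,255,255))
    k,l,st,c=cv2.connectedComponentsWithStats(m)
    for i in range(1,k):
        if st[i,4]>15: print(st[i]+[x0,y0,0,0,0],np.round(c[i]+[x0,y0],1))
cv2.imwrite("pics/3.png",f["color"])
E
```

```text
clock: 2.82
tcp_pos: [0.5162, -0.2528, 0.1201]
orientation: [0.437, -3.111, -0.002]
contact_force: [0.8, 0.7, 0.7]
grip_width: 0.0504
gripper_force: 0.0
clock 2.83 tcp [ 0.5162 -0.2528  0.1201] F [0.8 0.7 0.7] w 50.4 joint7 2.39
shift [ 0.   -0.02  2.93] turn [0.01 0.   0.  ]
[318.2 207.9]
[307 187  20  31 478] [316.8 202.3]
[318.2 147.8]
[306 134  21  24 384] [316.1 145.9]
```

View pics/3.png

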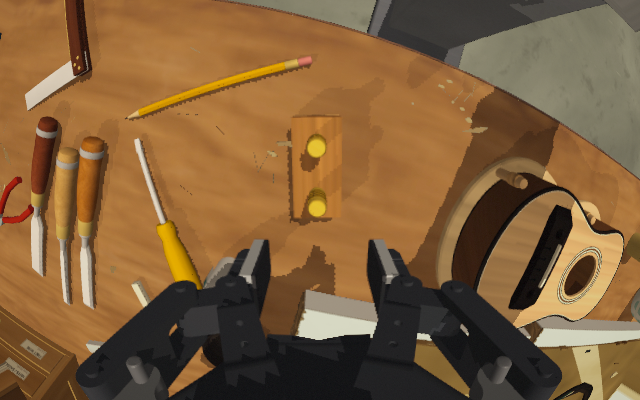

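The pin heads are centred at about (317,207) and (317,147), within 1 px of the prediction. I can descend and grip.

```bash
python3 -m creep '{"rows":[[0,0,1.5,0,0,0,40],[0,0,2.6,0,0,0,40],[0,0,2.92,0,0,0,40],[0,0,2.92,0,0,0,40],[0,0,2.92,0,0,0,5],[0,0,2.92,0,0,0,5],[0,0,2.92,0,0,0,5],[0,0,2.92,0,0,0,5]]}' 60; python3 -c "
from h import *
go((.516,-.2532,.12))"
```

```text
clock: 3.88
tcp_pos: [0.5167, -0.2551, 0.0485]
orientation: [-0.433, 3.11, -0.001]
contact_force: [-0.6, 0.5, 7.0]
grip_width: 0.0083
gripper_force: 58.8
clock 3.88 tcp [ 0.5167 -0.2551  0.0485] F [-0.6  0.5  7. ] w 8.3 joint7 2.43
shift [ 0.    0.08 -2.86] turn [-0.01  0.01  0.  ]
```

```bash
python3 - <<'E'
from h import *
a=optics.grab_frame("wrist")["color"][150:350,220:420]; b=optics.grab_frame("side")["color"][220:310,270:370]
cv2.imwrite("pics/4.png",np.hstack([cv2.resize(a,(400,400)),cv2.resize(b,(400,400))]))
E
```

```text
(no output)
```

View pics/4.png

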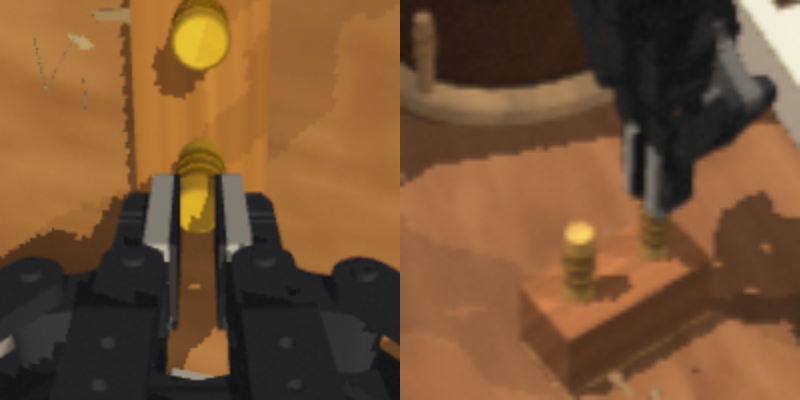

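The wrist view shows the head held between the pads, and the side view shows it upright with the lower half of the head below the pads. I'll lift it and check.

```bash
python3 -m creep '{"rows":[[0,0,-0.2,0,0,0,5],[0,0,-0.8,0,0,0,5],[0,0,-2,0,0,0,5],[0,0,-4,0,0,0,5],[0,0,-4,0,0,0,5],[0,0,-4,0,0,0,5]]}'; python3 - <<'E'
from h import *
fw=optics.grab_frame("wrist");fs=optics.grab_frame("side"); o=r.get_obs(); pickle.dump((fw,fs,o),open("f5.pkl","wb"))
R=Ro.from_rotvec(o["orientation"]); T=o["tcp_pos"]+R.apply([0,0,.022]); print("guess",T,np.round(o["contact_force"],1),o["grip_width"])
a=fw["color"][130:330,220:420]; u=np.int32(proj(fs,o["tcp_pos"]-[0,0,.015])); print(u,proj(fs,T),proj(fw,T,True))
b=fs["color"][u[1]-40:u[1]+40,u[0]-40:u[0]+40]
cv2.imwrite("pics/5.png",np.hstack([cv2.resize(a,(400,400),interpolation=2),cv2.resize(b,(400,400),interpolation=2)]))
E
```

```text
clock: 4.72
tcp_pos: [0.5155, -0.2546, 0.1477]
orientation: [-0.433, 3.111, 0.0]
contact_force: [0.3, 0.9, -0.8]
grip_width: 0.0088
gripper_force: 58.8
guess [ 0.51482988 -0.25436952  0.12443658] [ 0.1  0.  -0.2] 0.008332922961981536
[333 236] [333.83485135 239.30504082] [319.55574216 222.20233882]
```

View pics/5.png

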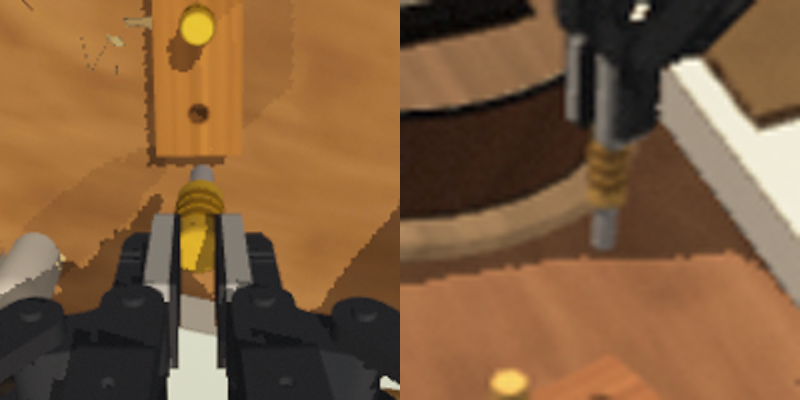

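The pin hangs upright from the pads. Its shank tip is at about (333.8,245) in the side view and (321,212) in the wrist view. I'll triangulate the tip relative to the TCP and plan the approach to the near bridge hole.

```bash
python3 - <<'E'
from h import *
fw,fs,o=pickle.load(open("f5.pkl","rb")); R=Ro.from_rotvec(o["orientation"])
for zo in(.034,.0365,.039):
  for xo in(0,):
    T=o["tcp_pos"]+R.apply([0,0,zo]); print(zo,np.round(proj(fs,T),1),np.round(proj(fw,T,True),1))
c1,d1=ray(fw,(321,213),True);c2,d2=ray(fs,(333.8,245))
s=np.linalg.lstsq(np.c_[d1,-d2],c2-c1,rcond=None)[0]; p,q=c1+s[0]*d1,c2+s[1]*d2
print("tip in tool (mm)",np.round(R.inv().apply(p-o["tcp_pos"])*1e3,1),np.round(R.inv().apply(q-o["tcp_pos"])*1e3,1))
go((.4772,-.0368,.135),(.03,1))
E
```

```text
0.034 [333.6 244.5] [319.5 215.4]
0.0365 [333.6 245.6] [319.5 214.1]
0.039 [333.5 246.7] [319.5 212.8]
tip in tool (mm) [ 0.9  1.  36.2] [-0.7  0.3 35.6]
clock 4.83 tcp [ 0.5149 -0.2544  0.1464] F [ 0.1  0.  -0.2] w 8.3 joint7 2.37
shift [-0.93  8.78  0.47] turn [ 0.01 -0.01  2.2 ]
```

```bash
python3 -m creep '{"rows":[[-0.9,8.8,0,0,0,0.5,5],[-0.9,8.8,0,0,0,1.2,5],[-0.9,8.8,0,0,0,1.75,5],[-0.9,8.8,0,0,0,1.75,5],[-0.9,8.8,0.2,0,0,1.75,5],[-0.9,8.8,0.45,0,0,1.75,5],[-0.9,8.8,0.45,0,0,1.75,5],[-0.9,8.8,0.45,0,0,1.75,5]]}'; python3 - <<'E'
from h import *
go((.4772,-.037,.12))
f=optics.grab_frame("wrist");s=optics.grab_frame("side");o=r.get_obs(); pickle.dump((f,s,o),open("f6.pkl","wb"))
print(proj(f,(.4772,-.0368,.08),True),proj(s,(.4772,-.0368,.08)),proj(s,o["tcp_pos"]-[0,0,.0365]))
u=np.int32(proj(s,(.4772,-.0368,.09)))
a=f["color"][150:300,220:420]; b=s["color"][u[1]-30:u[1]+30,u[0]-30:u[0]+30]
cv2.imwrite("pics/6.png",np.hstack([cv2.resize(a,(400,300),interpolation=2),cv2.resize(b,(300,300),interpolation=2)])); print(u)
E
```

```text
clock: 5.82
tcp_pos: [0.4772, -0.0383, 0.1359]
orientation: [0.048, -3.141, 0.001]
contact_force: [0.2, -0.0, -0.4]
grip_width: 0.0087
gripper_force: 58.9
clock 5.83 tcp [ 0.4772 -0.0383  0.1359] F [ 0.2 -0.  -0.4] w 8.7 joint7 1.69
shift [-0.    0.05  0.63] turn [-0. -0. -0.]
[320.91459108 206.13851697] [281.11929319 200.83284873] [281.06615431 193.57221028]
[280 197]
```

View pics/6.png

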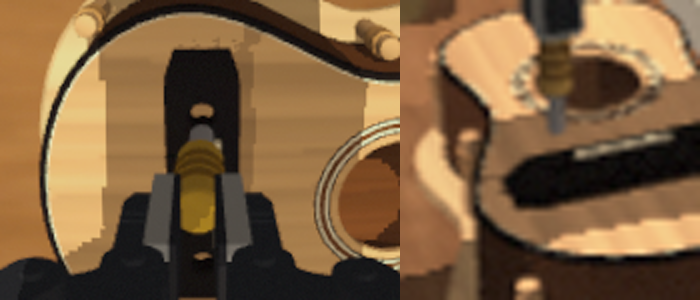

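The tip at (202,128) lines up with the near hole at (202,110) in the wrist crop. I'll lower it gently.

```bash
python3 -m creep '{"rows":[[0,0.04,0.4,0,0,0,5],[0,0.04,0.7,0,0,0,5],[0,0.04,0.8,0,0,0,5],[0,0.04,0.88,0,0,0,5],[0,0.04,0.95,0,0,0,5],[0,0.04,1.0,0,0,0,5]]}'
```

```text
clock: 6.68
tcp_pos: [0.477, -0.0361, 0.1108]
orientation: [0.051, -3.141, 0.0]
contact_force: [0.6, -0.4, -0.6]
grip_width: 0.0084
gripper_force: 58.6
```

The pin has entered the bridge hole without contact force. Next I'll go down to the ukulele top.

```bash
python3 -m creep '{"rows":[[0,0,0.1,0,0,0,5],[0,0,0.15,0,0,0,5],[0,0,0.18,0,0,0,5],[0,0,0.2,0,0,0,5]]}'
```

```text
clock: 7.18
tcp_pos: [0.4776, -0.0361, 0.1063]
orientation: [-0.051, 3.141, 0.0]
contact_force: [-0.1, 0.2, 4.3]
grip_width: 0.0086
gripper_force: 59.4
```

```bash
cat > chk.py <<'E'
# exit 1 (stop the chain) if the pin seems to have dropped, pushes sideways or pushes too hard
import sys; from bench import r
o=r.get_obs(); p=o["tcp_pos"]; F=o["contact_force"]; L=(F[0]**2+F[1]**2)**.5
print("%.2f"%o["clock"],[round(float(v)*1e3,1) for v in p],[round(float(v),1) for v in F],flush=True)
sys.exit(int(F[2]<2 or p[2]<float(sys.argv[1]) or L>7 or F[2]>12))
E
C="python3 chk.py .1053"
python3 -m creep '{"rows":[[-0.04,0,0.01,0,0,0,5],[-0.08,0,0.01,0,0,0,5],[-0.12,0,0.01,0,0,0,5],[-0.16,0,0.01,0,0,0,5]]}' >/dev/null && $C &&
python3 -m creep '{"rows":[[-0.04,0,0,0,0,0,5],[-0.08,0,0,0,0,0,5],[-0.12,0,0,0,0,0,5]]}' >/dev/null && $C &&
python3 -m creep '{"rows":[[-0.04,0,0,0,0,0,5],[-0.08,0,0,0,0,0,5],[-0.12,0,0,0,0,0,5]]}' >/dev/null && $C &&
python3 -m creep '{"rows":[[-0.04,0,0,0,0,0,5],[-0.08,0,0,0,0,0,5],[-0.12,0,0,0,0,0,5]]}' >/dev/null && $C &&
python3 -m creep '{"rows":[[-0.04,0,0,0,0,0,5],[-0.08,0,0,0,0,0,5]]}' >/dev/null && $C
```

```text
7.67 [481.5, -36.0, 106.1] [-0.7, -0.6, 5.1]
8.05 [484.2, -35.9, 106.0] [-1.5, -0.1, 5.6]
8.43 [487.0, -35.8, 105.7] [-2.3, 0.7, 3.9]
8.80 [490.2, -35.7, 105.6] [-1.3, -0.6, 2.5]
9.05 [492.1, -35.7, 105.6] [-1.1, -0.3, 1.6]
```

```bash
C="python3 chk.py .1048"
python3 -m creep '{"rows":[[0,0.04,0.03,0,0,0,5],[0,0.08,0.03,0,0,0,5]]}' >/dev/null && $C &&
python3 -m creep '{"rows":[[0.04,0,0,0,0,0,5],[0.08,0,0,0,0,0,5],[0.12,0,0,0,0,0,5]]}' >/dev/null && $C &&
python3 -m creep '{"rows":[[0.04,0,0,0,0,0,5],[0.08,0,0,0,0,0,5],[0.12,0,0,0,0,0,5]]}' >/dev/null && $C &&
python3 -m creep '{"rows":[[0.04,0,0,0,0,0,5],[0.08,0,0,0,0,0,5],[0.12,0,0,0,0,0,5]]}' >/dev/null && $C &&
python3 -m creep '{"rows":[[0,-0.06,0,0,0,0,5],[0,-0.12,0,0,0,0,5],[0,-0.16,0,0,0,0,5]]}' >/dev/null && $C &&
python3 -m creep '{"rows":[[-0.04,0,0,0,0,0,5],[-0.08,0,0,0,0,0,5],[-0.12,0,0,0,0,0,5]]}' >/dev/null && $C &&
python3 -m creep '{"rows":[[-0.04,0,0,0,0,0,5],[-0.08,0,0,0,0,0,5],[-0.12,0,0,0,0,0,5]]}' >/dev/null && $C &&
python3 -m creep '{"rows":[[-0.04,0,0,0,0,0,5],[-0.08,0,0,0,0,0,5],[-0.12,0,0,0,0,0,5]]}' >/dev/null && $C
```

```text
9.30 [492.5, -34.1, 105.2] [-1.0, -2.7, 3.9]
9.68 [489.7, -33.9, 105.4] [-0.6, -2.8, 6.1]
10.05 [487.1, -34.0, 105.6] [-0.2, -2.5, 6.1]
10.43 [484.4, -34.0, 105.7] [-0.9, -1.8, 6.2]
10.80 [484.0, -37.2, 105.4] [-0.1, 0.8, 4.7]
11.18 [485.9, -37.7, 104.7] [0.4, -0.3, -1.5]
```

The vertical force vanished and z fell at x≈486, y≈-38, so I'll test with a small descent.

```bash
python3 -m creep '{"rows":[[0,0,0.04,0,0,0,5],[0,0,0.08,0,0,0,5]]}'; python3 -m creep '{"rows":[[0,0,0,0,0,0,5]]}'
```

```text
clock: 11.42
tcp_pos: [0.4861, -0.0378, 0.1029]
orientation: [0.051, -3.141, -0.0]
contact_force: [-0.9, 0.4, 0.3]
grip_width: 0.0079
gripper_force: 58.7
clock: 11.55
tcp_pos: [0.4861, -0.0378, 0.1029]
orientation: [0.051, -3.141, -0.0]
contact_force: [-0.8, -0.1, -0.6]
grip_width: 0.0083
gripper_force: 58.6
```

```bash
cat > c2.py <<'E'
import sys; from bench import r
o=r.get_obs(); p=o["tcp_pos"]; F=o["contact_force"]
print("%.2f"%o["clock"],[round(float(v)*1e3,1) for v in p],[round(float(v),1) for v in F],flush=True)
sys.exit(int(max(abs(F))>6))
E
python3 -m creep '{"rows":[[0,0,0.04,0,0,0,5],[0,0,0.08,0,0,0,5]]}'>/dev/null && python3 c2.py && python3 -m creep '{"rows":[[0,0,0.04,0,0,0,5],[0,0,0.08,0,0,0,5]]}'>/dev/null && python3 c2.py && python3 -m creep '{"rows":[[0,0,0.04,0,0,0,5],[0,0,0.08,0,0,0,5]]}'>/dev/null && python3 c2.py && python3 -m creep '{"rows":[[0,0,0.04,0,0,0,5],[0,0,0.08,0,0,0,5]]}'>/dev/null && python3 c2.py && python3 -m creep '{"rows":[[0,0,0.03,0,0,0,5],[0,0,0.06,0,0,0,5]]}'>/dev/null && python3 c2.py
```

```text
11.80 [486.3, -37.8, 101.0] [0.0, 0.6, -0.2]
12.05 [486.3, -37.8, 99.0] [-0.3, -0.0, -0.2]
12.30 [486.3, -37.8, 97.0] [-0.7, -0.9, -0.6]
12.55 [486.3, -37.8, 95.0] [0.2, 0.3, -0.8]
12.80 [487.2, -37.8, 94.4] [-1.3, 0.8, 12.5]
```

Home: the shoulder is on the bridge with 12 N. I'll ease off, open and rise.

```bash
python3 -m creep '{"rows":[[0,0,-0.04,0,0,0,5],[0,0,-0.04,0,0,0,40],[0,0,-0.04,0,0,0,40],[0,0,-0.04,0,0,0,40],[0,0,-0.6,0,0,0,40],[0,0,-1.8,0,0,0,40],[0,0,-2.4,0,0,0,40],[0,0,-2.4,0,0,0,40]]}'; python3 - <<'E'
from h import *
go((.4742,-.2653,.12),(-.0121,.0423))
f=optics.grab_frame("wrist");t=optics.grab_frame("top"); pickle.dump((f,t),open("f7.pkl","wb"))
cv2.imwrite("pics/7.png",np.hstack([cv2.resize(f["color"][140:320,220:420],(400,360),interpolation=2),cv2.resize(t["color"][185:245,260:320],(360,360),interpolation=2)]))
E
```

```text
clock: 13.8
tcp_pos: [0.4872, -0.0377, 0.1548]
orientation: [-0.051, 3.138, 0.001]
contact_force: [-0.6, 0.5, 0.3]
grip_width: 0.0398
gripper_force: 0.0
clock 13.80 tcp [ 0.4872 -0.0377  0.1548] F [-0.6  0.5  0.3] w 39.8 joint7 1.68
shift [ 0.82 -9.08  1.38] turn [ 0.    0.02 -1.76]
```

View pics/7.png

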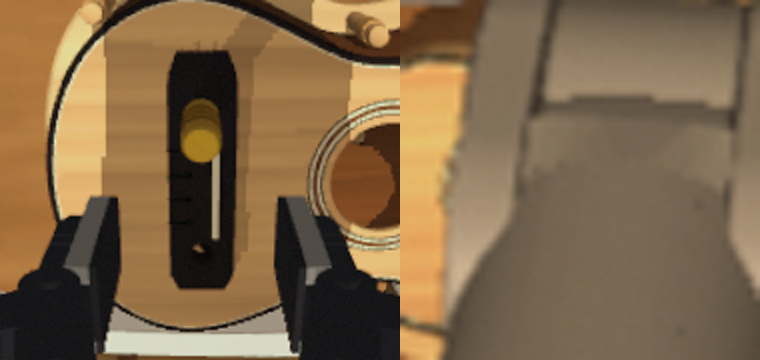

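The first pin stands home and upright at (201,145) in the wrist crop. The far hole shows at (202,247) there, with a dark patch in it. Next is the second pin.

```bash
python3 -m creep '{"rows":[[0.82,-9.08,0,0,0,-0.5,40],[0.82,-9.08,0,0,0,-1.2,40],[0.82,-9.08,0,0,0,-1.76,40],[0.82,-9.08,1.0,0,0,-1.76,40],[0.82,-9.08,1.5,0,0,-1.76,40],[0.82,-9.08,1.5,0,0,-1.76,40]]}' ; python3 - <<'E'
from h import *
go((.4742,-.2653,.047),(-.0121,.0423))
f=optics.grab_frame("wrist"); pickle.dump(f,open("f8.pkl","wb"))
u=proj(f,(.4742,-.2653,.068),True); x0,y0=np.int32(u)-[25,20]
m=cv2.inRange(cv2.cvtColor(f["color"][y0:y0+40,x0:x0+50],cv2.COLOR_BGR2HSV),(18,110,90),(34,255,255))
k,l,st,c=cv2.connectedComponentsWithStats(m); print(u,[(st[i]+[x0,y0,0,0,0],np.round(c[i]+[x0,y0],1)) for i in range(1,k) if st[i,4]>15])
E
```

```text
clock: 14.65
tcp_pos: [0.4719, -0.2641, 0.1142]
orientation: [0.435, -3.108, -0.004]
contact_force: [0.2, 0.1, 0.0]
grip_width: 0.0399
gripper_force: 0.0
clock 14.65 tcp [ 0.4719 -0.2641  0.1142] F [0.2 0.1 0. ] w 39.9 joint7 2.45
shift [-0.08 -0.08  2.69] turn [ 0.02 -0.02 -0.  ]
[316.10673186 213.39877881] [(array([305, 193,  20,  30, 488]), array([314.3, 207.4]))]
```

```bash
python3 -m creep '{"rows":[[-0.08,-0.08,1.5,0.02,-0.02,0,40],[-0.08,-0.08,2.4,0.02,-0.02,0,40],[-0.08,-0.08,2.69,0.02,-0.02,0,40],[-0.08,-0.08,2.69,0.02,-0.02,0,40],[-0.08,-0.08,2.69,0.02,-0.02,0,5],[-0.08,-0.08,2.69,0.02,-0.02,0,5],[-0.08,-0.08,2.69,0.02,-0.02,0,5],[-0.08,-0.08,2.69,0.02,-0.02,0,5]]}' 60 | tail -6; python3 -m creep '{"rows":[[0,0,-0.2,0,0,0,5],[0,0,-0.8,0,0,0,5],[0,0,-2,0,0,0,5],[0,0,-4,0,0,0,5],[0,0,-4,0,0,0,5],[0,0,-4,0,0,0,5]]}'; python3 - <<'E'
from h import *
f=pickle.load(open("f7.pkl","rb"))[0]
print("hole_n",np.round(onz(f,(321,263.5),.08,True),4),np.round(onz(f,(321,263.5),.074,True),4))
c=f["color"]; a=cv2.cvtColor(c[255:273,310:332],cv2.COLOR_BGR2GRAY); print(a)
E
```

```text
clock: 15.7
tcp_pos: [0.4781, -0.2646, 0.052]
orientation: [-0.437, 3.104, 0.001]
contact_force: [-4.2, 12.7, 32.1]
grip_width: 0.0051
gripper_force: 15.7
clock: 16.45
tcp_pos: [0.4751, -0.2666, 0.1491]
orientation: [-0.435, 3.108, -0.004]
contact_force: [-0.7, 0.4, 0.2]
grip_width: 0.0049
gripper_force: 0.0
hole_n [ 0.547  -0.0338  0.08  ] [ 0.5504 -0.0337  0.074 ]
[[ 19  19  17  20  18  18  15  20  16  17  19  17  20  17  22  39 147 159
  140  94  17  18]
 [ 19  19  17  18  18  20  15  17  18  18  21  18  19  19  22  39 147 159
  140  94  19  15]
 [ 18  18  18  18  16  19  18  21  17  17  18  20  18  19  22  39 148 158
  139  94  18  20]
 [ 19  18  18  18  17  18  18  17  15  17  15  16  19  18  18  40 148 158
  138  93  19  17]
 [ 16  16  17  17  19  19  17  19  18  17  18  17  18  16  21  24  78  98
   86  51  18  17]
 [ 18  19  17  18  18  16  16  18  19  19  18  18  18  19  16  19  32  46
   41  25  16  16]
 [ 15  18  18  20  17  18  18  19  22  34  17  15  16  17  19  17  18  18
   22  17  17  20]
 [ 18  16  20  17  18  19  23  43  56  49  19  11  10  13  16  19  12  19
   17 
[... 243 characters left out ...]
6  57  24  10  11   9  13  16
   15  18  19  18]
 [ 18  19  18  19  17  16  13  12  17  33  34  21  14   7   8  13  11  19
   19  16  16  14]
 [ 17  18  18  17  16  13  11  13   8   8  11   9   9   7   7   6  15  14
   16  17  19  20]
 [ 15  19  16  17  18  13  10  10  10   9  12  10   7   9   9  13  10  16
   20  21  17  15]
 [ 19  16  16  17  17  17  12  11  10  10   9  11   9  10   8  12  15  18
   20  17  20  17]
 [ 18  16  16  18  17  18  13  11  10  14  12  11   9  13  13  17  18  15
   17  17  19  18]
 [ 20  18  18  18  20  18  18  16  16  12  12  14  14  13  15  15  14  15
   18  19  19  15]
 [ 16  19  18  16  16  16  19  18  14  15  12  13  18  14  19  19  20  20
   19  19  18  19]]
```

The second grasp failed: the jaws are empty and there was a 32 N push. I'll locate the pin numerically.

```bash
python3 - <<'E'
from h import *
F={n:optics.grab_frame(n) for n in("side","wrist","top")}; pickle.dump(F,open("f9.pkl","wb"))
go((.4742,-.2653,.047),(-.0121,.0423))
for n,(x0,y0,x1,y1) in dict(side=(290,250,350,310),wrist=(270,100,370,250),top=(380,200,410,245)).items():
    h=cv2.cvtColor(F[n]["color"][y0:y1,x0:x1],cv2.COLOR_BGR2HSV)
    m=cv2.inRange(h,(18,110,90),(34,255,255)); k,l,st,c=cv2.connectedComponentsWithStats(m)
    for i in range(1,k):
        if st[i,4]>6: print(n,st[i]+[x0,y0,0,0,0],np.round(c[i]+[x0,y0],1))
    fish=n=="wrist"; print(" expect head top/bottom",np.round(proj(F[n],(.4742,-.2653,.068),fish),1),np.round(proj(F[n],(.4742,-.2653,.034),fish),1))
E
```

```text
clock 16.60 tcp [ 0.4745 -0.2662  0.1478] F [0.3 0.4 0. ] w 4.9 joint7 2.43
shift [0.   0.05 4.03] turn [-0.01  0.01 -0.  ]
side [312 270   6   8  35] [314.5 273.2]
 expect head top/bottom [314.3 271.8] [314.1 285.5]
wrist [270 107  33  15 260] [285.6 113.9]
wrist [310 178  17  26 366] [318.1 191.1]
wrist [284 181   4   3   9] [285.7 181.8]
wrist [289 180   8   4  25] [292.9 181.4]
wrist [275 188   9   5  27] [279.2 189.9]
 expect head top/bottom [320.4 195.9] [320.3 184.8]
 expect head top/bottom [398.  230.6] [396.  231.4]
```

The pin still stands upright in its hole, so the pads must have gripped only the top of the head and squeezed off. I'll go deeper this time, with force checks.

```bash
cat > c3.py <<'E'
import sys; from bench import r
o=r.get_obs(); p=o["tcp_pos"]; F=o["contact_force"]
print("%.2f"%o["clock"],[round(float(v)*1e3,1) for v in p],[round(float(v),1) for v in F],"w %.1f"%(o["grip_width"]*1e3),flush=True)
sys.exit(int(max(abs(F))>3))
E
python3 -m creep '{"rows":[[0,0.01,2,0,0,0,28],[0,0.01,3.4,0,0,0,28],[0,0.01,3.9,0,0,0,28],[0,0.01,4.05,0,0,0,28],[0,0.01,4.05,0,0,0,28]]}' >/dev/null && python3 c3.py && python3 -m creep '{"rows":[[0,0,0.06,0,0,0,28],[0,0,0.12,0,0,0,28]]}' >/dev/null && python3 c3.py && python3 -m creep '{"rows":[[0,0,0.06,0,0,0,28],[0,0,0.12,0,0,0,28]]}' >/dev/null && python3 c3.py && python3 -m creep '{"rows":[[0,0,0.06,0,0,0,28],[0,0,0.12,0,0,0,28]]}' >/dev/null && python3 c3.py
```

```text
17.23 [476.1, -266.9, 48.3] [0.9, 0.0, -0.3] w 28.2
17.48 [476.1, -266.7, 45.3] [0.1, -0.2, -0.1] w 28.0
17.73 [475.6, -266.5, 41.6] [-0.1, 0.3, -0.5] w 28.1
17.98 [475.6, -266.5, 38.4] [0.0, 0.1, 0.2] w 28.0
```

```bash
python3 -m creep '{"rows":[[0,0,-0.08,0,0,0,22],[0,0,-0.08,0,0,0,16],[0,0,-0.08,0,0,0,16],[0,0,-0.08,0,0,0,16]]}' 25 >/dev/null; python3 c3.py && python3 -m creep '{"rows":[[0,0,0,0,0,0,10],[0,0,0,0,0,0,10],[0,0,0,0,0,0,10]]}' 25|tail -2; python3 c3.py
```

```text
18.48 [475.6, -266.5, 40.6] [0.5, 0.6, 0.8] w 16.0
grip_width: 0.0125
gripper_force: 24.4
18.85 [475.6, -266.6, 40.6] [0.3, 0.3, 1.5] w 12.5
```

```bash
python3 - <<'E'
from h import *
a=optics.grab_frame("wrist")["color"][150:350,220:420]; b=optics.grab_frame("side")["color"][220:310,270:370]
cv2.imwrite("pics/10.png",np.hstack([cv2.resize(a,(400,400),interpolation=2),cv2.resize(b,(400,400),interpolation=2)]))
E
```

```text
(no output)
```

View pics/10.png

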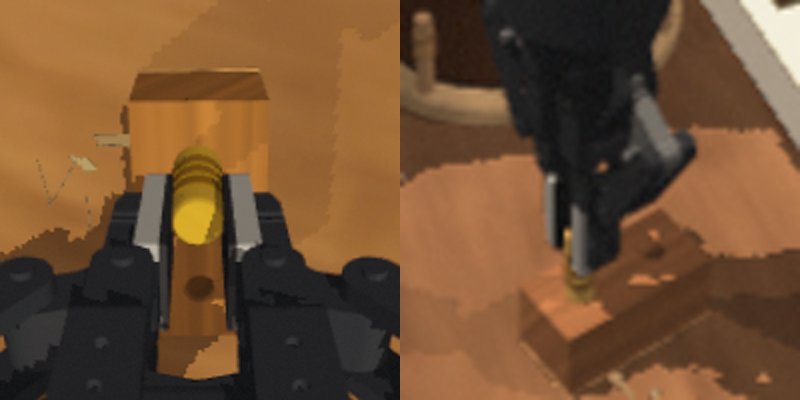

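The grip is solid now: width 12.5 mm, with the pads well down on the head at (198,195) in the wrist crop. I'll lift and measure the tip.

```bash
python3 -m creep '{"rows":[[0,0,0,0,0,0,8],[0,0,-0.3,0,0,0,8],[0,0,-1,0,0,0,8],[0,0,-2.5,0,0,0,8],[0,0,-4.3,0,0,0,8],[0,0,-4.3,0,0,0,8],[0,0,-4.3,0,0,0,8]]}' 45; python3 - <<'E'
from h import *
fw=optics.grab_frame("wrist");fs=optics.grab_frame("side"); o=r.get_obs(); pickle.dump((fw,fs,o),open("f11.pkl","wb"))
R=Ro.from_rotvec(o["orientation"])
for zo in(.0066,.0286,): 
    T=o["tcp_pos"]+R.apply([.0014,.0005,zo]); print(zo,np.round(proj(fs,T),1),np.round(proj(fw,T,True),1))
T=o["tcp_pos"]+R.apply([.0014,.0005,.0286])
u=np.int32(proj(fw,T,True)); v=np.int32(proj(fs,T))
print(u,v)
S=lambda f,c,w,h:(cv2.cvtColor(f["color"][c[1]-h:c[1]+h,c[0]-w:c[0]+w],cv2.COLOR_BGR2HSV)[...,1])
print(S(fw,u,14,10)); print(S(fs,v,9,10))
go((.5518,-.0345,.125),(-.042,1))
E
```

```text
clock: 19.82
tcp_pos: [0.4751, -0.266, 0.1484]
orientation: [-0.435, 3.108, -0.004]
contact_force: [0.1, -0.2, -0.6]
grip_width: 0.0113
gripper_force: 43.9
0.0066 [314.1 240.6] [320.4 229.9]
0.0286 [314.  250.5] [320.3 216.4]
[320 216] [313 250]
[[183 185 180 183 185 183 180 182 187 186 185 186 185 184 187 185 184 187
  185 185 183 181 183 182 181 182 183 183]
 [186 183 181 182 184 183 184 181 183 186 185 184 188 182 185 183 184 185
  187 183 181 183 181 182 181 182 182 183]
 [183 184 181 183 185 184 180 183 184 185 184 187 186 183 182 182 183 185
  186 185 183 183 182 182 179 183 182 184]
 [187 186 182 182 185 185 183 180 184 184 185 185 188 185 182 182 183 187
  186 184 183 183 182 180 182 183 180 180]
 [185 189 186 183 185 185 182 183 185 186 184 189 188 190 180 181 182 185
  187 183 181 183 184 184 182 184 180 183]
 [186 186 187 184 185 185 182 182 183 184 187 186 188 189 183 180 181 185
  186 183 183 181 186 186 185 183 183 183]
 [186 189 185 184 185 183 183 181 184 185 187 183 191 190 184 180 184 185
  183 183 181 183 183 183 185 186 181 185]
 [187 189 185 183 185 184 181 182 1
[... 2418 characters left out ...]
45 147 146 144 147 146 147 145 146 148 145]
 [147 148 148 145 145 145 145 147 147 146 146 147 147 143 147 147 147 145]
 [146 146 150 148 147 147 146 147 147 148 147 146 148 149 148 145 146 146]
 [147 147 147 144 145 148 145 147 147 147 146 144 147 147 146 145 145 144]
 [147 146 147 144 145 146 146 147 147 149 147 148 148 147 147 147 143 146]
 [148 145 146 145 146 149 144 147 146 146 147 146 149 145 146 144 144 146]
 [146 148 146 148 145 145 147 144 146 148 147 145 147 147 147 146 149 147]
 [145 147 145 145 148 146 146 147 146 145 147 145 147 147 149 148 149 146]]
clock 19.93 tcp [ 0.4744 -0.2658  0.1473] F [-0.5  0.4 -0.3] w 11.2 joint7 2.44
shift [-5.52  8.05  0.89] turn [-0.01  0.01  1.69]
```

```bash
python3 -m creep '{"rows":[[-5.49,8.11,0,0,0,0.5,8],[-5.49,8.11,0,0,0,1.2,8],[-5.49,8.11,0,0,0,1.7,8],[-5.49,8.11,0,0,0,1.7,8],[-5.49,8.11,0.4,0,0,1.7,8],[-5.49,8.11,0.89,0,0,1.7,8],[-5.49,8.11,0.89,0,0,1.7,8],[-5.49,8.11,0.89,0,0,1.7,8]]}'; python3 - <<'E'
from h import *
go((.5507,-.0333,.112),(-.042,1))
f=optics.grab_frame("wrist"); o=r.get_obs(); pickle.dump((f,o),open("f12.pkl","wb"))
u=np.int32(proj(f,(.5502,-.034,.08),True)); print(u, proj(f,(.4863,-.0373,.114),True))
print(cv2.cvtColor(f["color"],cv2.COLOR_BGR2GRAY)[u[1]-14:u[1]+22,u[0]-14:u[0]+15])
E
```

```text
clock: 20.92
tcp_pos: [0.5512, -0.0354, 0.1255]
orientation: [-0.06, 3.138, -0.004]
contact_force: [-0.2, 0.3, -1.1]
grip_width: 0.0117
gripper_force: 44.0
clock 20.93 tcp [ 0.5512 -0.0354  0.1255] F [-0.2  0.3 -1.1] w 11.7 joint7 1.76
shift [0.02 0.08 0.54] turn [-0.02  0.02 -0.03]
[321 209] [319.94271301 120.98852844]
[[17 20 19 ... 19 17 17]
 [18 16 17 ... 20 17 19]
 [18 17 16 ... 16 17 19]
 ...
 [23 51 65 ... 14 14 18]
 [34 64 67 ... 13 17 15]
 [51 67 63 ... 15 16 14]]
```

```bash
python3 - <<'E'
from h import *
f,o=pickle.load(open("f12.pkl","rb")); g=cv2.cvtColor(f["color"],cv2.COLOR_BGR2GRAY); s=cv2.cvtColor(f["color"],cv2.COLOR_BGR2HSV)[...,1]
np.set_printoptions(linewidth=200,threshold=10**6)
print(g[190:232,304:338])
R=Ro.from_rotvec(o["orientation"]); print(proj(f,o["tcp_pos"]+R.apply([.0005,-.0005,.0286]),True))
E
```

```text
[[ 17  18  19  18  19  19  17  19  12  12  14  13  14  18  18  13  17  19  18  19  15  16  19 108 129 124 129  99  57  17  16  13  15  14]
 [ 18  18  19  19  17  18  18  20  19  14  17  17  17  15  16  16  12  15  17  15  14  12  18 109 131 124 129  97  55  14  15  15  15  16]
 [ 16  19  16  18  15  16  21  18  19  15  17  17  16  17  16  16  19  19  14  16  16  16  12 110 130 124 129  98  56  17  14  16  12  14]
 [ 18  17  17  16  17  18  19  16  18  16  17  19  18  18  15  14  16  16  13  16  17  18  16 110 131 125 128  98  54  15  15  18  18  18]
 [ 18  18  16  18  16  17  19  18  15  15  15  18  16  15  17  18  17  18  17  17  16  14  16 100 123 125 128  98  55  17  18  18  16  18]
 [ 16  16  18  17  20  19  16  17  17  14  15  16  17  18  15  18  18  17  14  16  18  15  17  89 117 124 127  97  53  19  17  17  18  16]
 [ 16  18  17  18  16  17  18  16  18  17  14  16  15  20  14  12  17  17  18  16  17  16  19  85 114 124 128  90  49  20  17  19  16  19]
 [ 19  17  12  18  17  16  17  16  17  18  15  17  16  18  17  17  14  16  17  15  17  15  15  78 106 116 116  74  39  16  17  
[... 4066 characters left out ...]
63  68  70  70  70  58  58  55  51  52  52  52  55  59  66  72  72  72  71  58  17  13  17  15  12  15  17  15  12]
 [ 39  15  15  23  51  65  70  66  60  60  48  48  45  48  47  47  46  47  50  52  58  66  72  74  65  48  15  16  16  14  14  18  17  14]
 [ 66  18  21  34  64  67  65  57  49  50  44  46  46  45  46  46  46  44  46  46  47  55  61  68  70  63  36  22  19  13  17  15  15  30]
 [ 82  36  30  51  67  63  55  49  45  47  46  50  53  56  54  53  55  50  49  47  46  46  49  60  68  68  45  18  16  15  16  14  16  56]
 [100  67  36  59  63  53  46  46  49  49  52  56  59  59  61  60  59  58  56  55  51  48  47  50  61  65  49  20  17  13  16  19  29  88]]
[318.60945262 219.76919878]
```

The numbers show the far bridge hole centred at col 321.3, with drilled-hole darkness on its right (+y) side. The pin tip is at col 318.3, so I'll shift +y by about 2.2 mm and lower.

```bash
python3 -m creep '{"rows":[[0.03,0.09,0.2,-0.02,0.02,0,8],[0.03,0.09,0.5,-0.02,0.02,0,8],[0.03,0.09,0.62,-0.02,0.02,0,8],[0.03,0.09,0.7,-0.02,0.02,0,8]]}' >/dev/null; python3 c3.py && python3 -m creep '{"rows":[[0,0,0.05,0,0,0,8],[0,0,0.09,0,0,0,8]]}' >/dev/null && python3 c3.py && python3 -m creep '{"rows":[[0,0,0.05,0,0,0,8],[0,0,0.1,0,0,0,8]]}' >/dev/null && python3 c3.py
```

```text
21.48 [551.0, -31.5, 108.1] [-1.5, 0.3, 6.9] w 11.5
```

```bash
python3 -m creep '{"rows":[[0,0,-0.08,0,0,0,8],[0.02,-0.06,-0.08,0,0,0,8],[0.02,-0.06,-0.08,0,0,0,8]]}' >/dev/null; python3 c3.py && python3 -m creep '{"rows":[[0,0,0.06,0,0,0,8],[0,0,0.1,0,0,0,8]]}' >/dev/null && python3 c3.py && python3 -m creep '{"rows":[[0,0,0.05,0,0,0,8],[0,0,0.1,0,0,0,8]]}' >/dev/null && python3 c3.py
```

```text
21.85 [550.3, -33.2, 110.2] [0.2, 0.5, -1.3] w 11.4
22.10 [550.3, -33.0, 107.4] [-0.4, -0.8, 1.2] w 11.3
22.35 [550.3, -33.0, 105.0] [-0.5, 0.4, -0.1] w 11.6
```

It's in the bridge hole. Now down to the top.

```bash
python3 -m creep '{"rows":[[0,0,0.06,0,0,0,8],[0,0,0.12,0,0,0,8],[0,0,0.18,0,0,0,8]]}' >/dev/null; python3 c3.py && python3 -m creep '{"rows":[[0,0,0.03,0,0,0,8],[0,0,0.06,0,0,0,8]]}' >/dev/null && python3 c3.py && python3 -m creep '{"rows":[[0,0,0.03,0,0,0,8],[0,0,0.05,0,0,0,8]]}' >/dev/null && python3 c3.py
```

```text
22.73 [550.4, -33.0, 100.5] [-0.2, -0.1, -0.5] w 11.4
22.98 [550.4, -33.0, 99.1] [0.3, 0.3, -0.5] w 11.4
23.23 [550.9, -33.0, 98.3] [-0.1, -1.0, 4.4] w 11.4
```

```bash
C="python3 chk.py .0974"
python3 -m creep '{"rows":[[0,0.03,0.01,0,0,0,8],[0,0.06,0.01,0,0,0,8],[0,0.09,0.01,0,0,0,8]]}' >/dev/null && $C &&
python3 -m creep '{"rows":[[0,0.03,0,0,0,0,8],[0.01,0.06,0,0,0,0,8]]}' >/dev/null && $C &&
python3 -m creep '{"rows":[[0,0.03,0,0,0,0,8],[0.01,0.06,0,0,0,0,8]]}' >/dev/null && $C &&
python3 -m creep '{"rows":[[0,0.03,0,0,0,0,8],[0.01,0.06,0,0,0,0,8]]}' >/dev/null && $C
```

```text
23.60 [550.8, -31.7, 98.1] [-0.7, -1.7, 5.1]
23.85 [549.7, -29.0, 97.3] [-0.1, -0.1, 0.5]
```

The force vanished and z fell at y≈-29, so I'll descend in steps.

```bash
sed -i 's/>3)/>6)/' c3.py
python3 -m creep '{"rows":[[0,0,0.04,0,0,0,8],[0,0,0.08,0,0,0,8]]}'>/dev/null; python3 c3.py && python3 -m creep '{"rows":[[0,0,0.04,0,0,0,8],[0,0,0.08,0,0,0,8]]}'>/dev/null && python3 c3.py && python3 -m creep '{"rows":[[0,0,0.04,0,0,0,8],[0,0,0.08,0,0,0,8]]}'>/dev/null && python3 c3.py && python3 -m creep '{"rows":[[0,0,0.04,0,0,0,8],[0,0,0.08,0,0,0,8]]}'>/dev/null && python3 c3.py && python3 -m creep '{"rows":[[0,0,0.04,0,0,0,8],[0,0,0.06,0,0,0,8]]}'>/dev/null && python3 c3.py && python3 -m creep '{"rows":[[0,0,0.03,0,0,0,8],[0,0,0.05,0,0,0,8]]}'>/dev/null && python3 c3.py
```

```text
24.10 [549.8, -29.1, 95.3] [1.1, -0.0, 1.0] w 11.5
24.35 [549.9, -29.2, 93.5] [0.3, -0.2, 0.3] w 11.4
24.60 [550.0, -29.2, 91.5] [-0.1, -0.9, 0.2] w 11.6
24.85 [550.0, -29.2, 89.5] [0.1, -1.0, 0.2] w 11.6
25.10 [549.9, -29.2, 88.0] [0.3, -0.0, -0.4] w 11.7
25.35 [550.0, -29.3, 86.8] [1.0, -0.7, -0.1] w 11.2
```

```bash
python3 -m creep '{"rows":[[0,0,0.02,0,0,0,8],[0,0,0.03,0,0,0,8]]}'>/dev/null; python3 c3.py && python3 -m creep '{"rows":[[0,0,0.02,0,0,0,8],[0,0,0.03,0,0,0,8]]}'>/dev/null && python3 c3.py && python3 -m creep '{"rows":[[0,0,0.02,0,0,0,8],[0,0,0.03,0,0,0,8]]}'>/dev/null && python3 c3.py
```

```text
25.60 [550.4, -29.3, 86.5] [0.2, -0.1, 5.4] w 11.0
25.85 [550.7, -29.3, 86.3] [-2.0, -0.3, 10.1] w 11.4
```

It's home on its shoulder. Ease off, open, rise and back away.

```bash
python3 -m creep '{"rows":[[0,0,-0.05,0,0,0,8],[0,0,-0.05,0,0,0,36],[0,0,-0.05,0,0,0,36],[0,0,-0.05,0,0,0,36],[0,0,-0.05,0,0,0,36],[0,0,-0.8,0,0,0,36],[0,0,-2,0,0,0,36],[0,0,-3.6,0,0,0,36],[0,0,-3.6,0,0,0,36]]}'; python3 -m creep '{"rows":[[0,9.2,-1,0,0,0,36],[0,9.2,-1,0,0,0,36],[0,9.2,-1,0,0,0,36],[0,9.2,-1,0,0,0,36],[0,9.2,-1,0,0,0,36],[0,9.2,-1,0,0,0,36]]}' | head -2; python3 - <<'E'
from h import *
F={n:optics.grab_frame(n) for n in("side","top")}; pickle.dump(F,open("f13.pkl","wb"))
for n,(x0,y0,x1,y1) in dict(side=(250,160,340,230),top=(270,180,340,250)).items():
    h=cv2.cvtColor(F[n]["color"][y0:y1,x0:x1],cv2.COLOR_BGR2HSV)
    m=cv2.inRange(h,(20,130,90),(34,255,255)); k,l,st,c=cv2.connectedComponentsWithStats(m)
    for i in range(1,k):
        if st[i,4]>6: print(n,st[i]+[x0,y0,0,0,0],np.round(c[i]+[x0,y0],1), np.round(onz(F[n],c[i]+[x0,y0],.114),4))
    for p in((.4863,-.0373),(.5503,-.0298)): print(" expect top/shoulder",np.round(proj(F[n],(*p,.114)),1),np.round(proj(F[n],(*p,.08)),1))
E
```

```text
clock: 26.98
tcp_pos: [0.5521, -0.0295, 0.1783]
orientation: [-0.064, 3.134, 0.002]
contact_force: [-0.4, 0.6, -1.2]
grip_width: 0.036
gripper_force: 0.0
clock: 27.72
tcp_pos: [0.5401, 0.1995, 0.1997]
side [283 186   4   2   7] [284.3 186.4] [ 0.4862 -0.034   0.114 ]
 expect top/shoulder [284.7 187.2] [285.1 200.2]
 expect top/shoulder [311.4 180.7] [311.3 193.6]
top [306 199   5   5  23] [308.  201.2] [ 0.549  -0.0293  0.114 ]
top [336 221   4   4   8] [337.6 222.5] [ 0.4932 -0.1051  0.114 ]
top [308 223   6   6  28] [310.5 225.8] [ 0.4853 -0.0355  0.114 ]
 expect top/shoulder [311.2 225.4] [311.8 226.3]
 expect top/shoulder [308.2 200.7] [308.9 202.3]
```

```bash
python3 - <<'E'
from h import *
F=pickle.load(open("f13.pkl","rb"))["side"]; h=cv2.cvtColor(F["color"],cv2.COLOR_BGR2HSV)
for u in(285,311): print(u,[tuple(int(q) for q in h[v,u]) for v in range(178,206)])
E
```

```text
285 [(14, 130, 104), (13, 147, 73), (11, 149, 65), (12, 150, 63), (12, 155, 64), (11, 150, 63), (13, 160, 78), (17, 160, 163), (20, 151, 243), (20, 153, 238), (18, 162, 179), (18, 159, 114), (18, 164, 115), (17, 165, 111), (16, 167, 81), (17, 163, 94), (16, 171, 97), (16, 177, 82), (17, 168, 102), (17, 186, 78), (17, 165, 94), (18, 159, 114), (18, 159, 111), (17, 146, 63), (4, 76, 27), (12, 71, 18), (15, 51, 10), (30, 116, 11)]
311 [(18, 52, 156), (16, 80, 179), (20, 153, 242), (20, 153, 239), (18, 159, 191), (17, 158, 113), (18, 159, 117), (17, 166, 106), (16, 170, 81), (18, 170, 87), (16, 178, 76), (16, 166, 83), (17, 162, 99), (15, 171, 79), (17, 165, 96), (18, 160, 116), (18, 155, 110), (14, 122, 44), (9, 60, 30), (0, 107, 19), (18, 106, 12), (5, 109, 14), (13, 138, 87), (14, 131, 213), (16, 124, 237), (16, 123, 236), (15, 123, 236), (16, 123, 237)]
```

```bash
python3 -c "
from bench import r
print(r.hand_in())"
```

```text
the job is handed in; nothing more can be done
None
```

Both pins are home and upright through the bridge into the drilled holes, and I've handed the job in at about 28 s; the first grasp of the second pin slipped off and pushed about 32 N down on the pin block (not the ukulele), and the highest push I read on the ukulele top was 12.5 N.

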